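# Stack the carry tote over the pots

### The job

Fired cups stand in one of the two open totes on the pottery bench. Pick up the smaller carry tote by the square grip block in its middle, give it half a turn so that its cut-down end lies opposite to the cut-down end of the tote with the cups, and set it squarely and level on that tote's rim, so that it stacks above the cups instead of nesting down onto them. Lower it rather than dropping it, leave the empty tote and the tote with the cups where they stand, and let go.

Things in the scene. Friction and masses are not known exactly. Their poses are not given: they have to be found in the camera images.
- carry_tote (a point): Loose grey carry tote, 180 (x) x 116 mm, walls 64 mm high, -x end cut down to 34 mm, 0.4 kg. Square central grip block 36 x 36 mm (faces square to x, y), top 108 mm above the underside. Two 18 mm ribs per long side, at x = +58 and -24 mm, from the underside up, out to 84 mm from the middle line. Point: on the block's axis, 54 mm above the underside, z up; grasp the block 40 mm above it.
- carry_low_end (a point): Middle of the top edge of the carry tote's cut-down end: 88 mm towards -x from its middle, 34 mm above its underside; same axes.
- ware_tote: Grey tote with three terracotta cups (56 mm high): 204 (x) x 140 mm, rim 90 mm high and 14 mm wide, -x end cut down to 46 mm, 1.4 kg, loose. Hollow side columns at x = +58 and -24 mm, open on top, 26 mm wide inside. The carry tote the same way round drops in, ribs in columns (nests); half turned, its ribs stand on the rim, underside 90 mm above this one's. Origin: centre of the underside, z up.
- empty_tote: A tote of the same shape and size as the one with the cups, but empty; it is to be left alone. Origin: centre of the underside, same axes.
There are look-alikes about, which are no part of the job. Leave any purple or red look-alike of the part that bears carry_tote alone.

How it is judged:
At the end, for the whole second after the job is handed in: The carry tote stands at rest on the rim of the tote with the cups, turned half round to it (cut-down ends opposite, within 11 degrees), centred within 20 mm, its underside 84 to 96 mm above that tote's underside, both level within 4 degrees (horizontal distance between carry_tote and ware_tote below 0.02 m and z of carry_tote in the frame of ware_tote between 0.138 and 0.15 m and angle between the x axis of carry_tote and the x axis of ware_tote, either way round below 0.2 rad and x of carry_low_end in the frame of ware_tote above 0.05 m and angle between each of carry_tote, ware_tote's own z axis and vertical below 0.07 rad and linear speed of carry below 0.02 m/s); the robot touches nothing.
It fails at once if the carry tote goes down into the tote with the cups (its underside more than 15 mm below the rim) (horizontal distance between carry_tote and ware_tote below 0.06 m and z of carry_tote in the frame of ware_tote below 0.129 m).
It fails at once if the carry tote is dropped (falls freely by more than about 2 cm) (linear speed of carry above 0.65 m/s and contact force between the fingers and carry below 0.5 N).
It fails at once if the empty tote is moved by more than 3 cm (distance of empty_tote from where it was at the start of the episode above 0.03 m).
It fails at once if the tote with the cups is moved by more than 4 cm (distance of ware_tote from where it was at the start of the episode above 0.04 m).
It also fails if it takes over 38 s, if anything falls off the work surface, if the arm or the gripper's body presses on something with over 40 N, if the wrist force passes 120 N, or if a joint passes its speed limit or range.

### The arm

A 7-joint arm with a two-finger parallel gripper is mounted at the origin on the work surface. World frame = base frame: x ahead of the robot, y to its left, z up, the work surface at z = 0. Lengths are in m, angles in rad, forces in N, time in s.
With the tool pointing down it reaches from about 0.4 to 0.75 m from the base axis. Payload 19.5 kg.
Tool frame: the origin (TCP) lies where the fingers leave the gripper's body, on its centre line; the fingertips stand 73 mm ahead of it and the grasp point (between the pads) lies 54 mm ahead of it; z points along the fingers, x is the direction in which the jaws open and shut, and the axes are right-handed (so a half turn about z gives the same grasp; the last joint's range is limited). The gripper opens to 85 mm and grips with 20 to 120 N. Pads are 22 mm wide; open, the fingers measure 114 mm over their backs; the gripper's body (76 mm by 85 mm) begins 54 mm behind the grasp point. The pads swing forward as they close: fully open they stand 13 mm farther back than shut.
Start: joints at [1.107, 0.707, -0.028, 1.485, 0.022, 0.951, -0.075], TCP at [0.235, -0.525, 0.304] pointing down, gripper open.
Joint ranges: [-2.71, 2.71], [-0.32, 2.16], [-1.57, 1.52], [0, 2.45], [-1.46, 4.6], [0, 2.02], [-2.83, 2.83]. Speed limits (rad/s): [1.89, 1.89, 2.57, 2.57, 3.01, 3.01, 3.01].

### API

Orientations are given as a 3x3 rotation matrix whose columns are the frame's x, y, z axes.
In Python, from plant import env, vision gives the robot as it stands.
- The arm moves only by the tool jog_arm, never from a script. Its argument "increments" is a list that holds one entry, the list of rows, each a list of 7 numbers: the turn, a rotation vector about the tool's x, y, z in degrees, then the shift along the tool's x, y, z in m, then the finger opening in m, from 0 to 0.0854. A call has 1 to 5 rows; each row is the pose to reach, as a shift and turn from the pose commanded when the call began, along the tool's axes at that moment; what a row does not reach only later rows make up. A row lasts 1/8 s, in which the tool goes at most 62.5 mm and 10.7 degrees, less where a joint would pass 70% of its speed; a pose out of reach is approached as far as the arm can. A call with a gripper value outside its range is refused whole. The fingers move at their own pace and stop on an object; the grip force is fixed at half the most. Time passes only in rows, so rows that repeat a pose let the fingers close. It gives the time, the measured TCP pose, the force and the opening at its end, in the units of the state.
- env.observe(): the state, without advancing time (a new reading comes with each control period).
- vision.grab_frame(name): name is "side" or "top" or "wrist"; returns (picture, depth): 400x640x3 uint8, red, green, blue; 400x640 float32, m along the optical axis (not along the pixel's ray), 0 where there is no reading.
- vision.camera_model(name): a dict with "vfov" (degrees; the focal length in pixels is half the picture's height over the tangent of half this angle, whatever the lens; pixels are square), "cx", "cy" (the principal point, pixels), "cam_to_world" (4x4, takes a point from camera to world coordinates); the wrist camera has in their place "mount" (4x4, takes a point from camera to tool coordinates, whose origin is the TCP and whose axes are the tool frame's). Camera axes: x right, y down, z forward; pixel columns grow to the right and rows downward; lengths in m; the calibration is good to about 2 mm. A picture is of the moment at which its call begins: read the wrist's pose just before it. camera_model takes no time and is no camera call.
- env.close_job(): hands the job in, once; it reports no verdict.
The state is a dict: "t": time; "q": joint angles; "qvel": joint speeds; "tau": joint torques, N m; "tcp_pos": TCP position; "tool_rot": TCP orientation; "wrist_force": force on the tool from outside, world axes, zero at the start; "torque": the same for the moment, N m; "opening": finger opening in m.
Only numpy, scipy, OpenCV 4.12 (cv2) and the standard library are available. Lean on these libraries where they do the work, as an engineer would, in place of code of your own. Each camera call takes 0.05 s, during which the arm holds its last target.

## Working session

There is one attempt and no reset: what is moved stays moved. The work goes in short steps, Python scripts to look and compute and a tool call to move; the robot and the scene stay as the last step left them, time stands still between calls to the robot, and variables do not carry over. Pictures are saved under pics/ and viewed, and the job is handed in when it is done.

Besides the shell and the picture viewer there is one more tool, called by a JSON object that holds its "method" and its "body", one argument or row to a line. jog_arm: Moves the arm, as the interface text tells. Its arguments: {"type":"object","properties":{"increments":{"type":"array"}},"required":["increments"]}

```bash
ls; mkdir -p pics; cat > h.py <<'E'
import numpy as np, cv2
from plant import env, vision
def K(n):
    m=vision.camera_model(n); f=200/np.tan(np.radians(m['vfov'])/2); return m,f
def cloud(n,d,T=None):
    m,f=K(n)
    if T is None: T=np.array(m['cam_to_world'])
    v,u=np.mgrid[0:400,0:640]
    p=np.stack([(u-m['cx'])/f*d,(v-m['cy'])/f*d,d,np.ones_like(d)],-1)
    return (p@T.T)[...,:3]
E
python3 - <<'E'
from h import *
for n in ['top','side']:
    im,d=vision.grab_frame(n); cv2.imwrite(f'pics/{n}0.png',im[...,::-1]); np.savez(f'{n}0.npz',im=im,d=d)
    print(n,vision.camera_model(n))
print(env.observe())
E
```

```text
pics
top {'vfov': 49.1978595138895, 'cx': 312.76588462465276, 'cy': 195.9166100345223, 'cam_to_world': array([[-0.00521372, -0.99502674,  0.09947164,  0.46710671],
       [-0.99992609,  0.00409502, -0.01144733,  0.01318815],
       [ 0.01098307, -0.09952397, -0.99497455,  0.93177648],
       [ 0.        ,  0.        ,  0.        ,  1.        ]])}
side {'vfov': 57.60434219086656, 'cx': 319.97526978319206, 'cy': 198.64337554424287, 'cam_to_world': array([[-0.79786958, -0.42541545,  0.42711338,  0.21617956],
       [-0.60280346,  0.55636734, -0.57191204,  0.44825078],
       [ 0.00566828, -0.71377664, -0.70035047,  0.57687774],
       [ 0.        ,  0.        ,  0.        ,  1.        ]])}
{'t': 0.1, 'q': array([ 1.107327  ,  0.7070031 , -0.02764281,  1.48495491,  0.02201367,
        0.95091667, -0.07550758]), 'qvel': array([-0.00167011, -0.00144963,  0.00131893, -0.00168123,  0.00023855,
        0.00024365,  0.00084341]), 'tau': array([ 1.57142895e-03, -8.84306645e+01,  1.23720825e+00, -2.36453694e+01,
        1.72666996e-02,  5.09705103e-03, -1.43347324e-04]), 'tcp_pos': array([ 0.23533084, -0.52445015,  0.30349495]), 'tool_rot': array([[ 4.09392794e-01, -9.12358132e-01, -4.23227246e-04],
       [-9.12357705e-01, -4.09393012e-01,  8.83085711e-04],
       [-9.78956706e-04,  2.46057123e-05, -9.99999521e-01]]), 'wrist_force': array([ 0.24016671, -0.02697424,  0.30832911]), 'torque': array([-0.06684796, -0.03125674,  0.01487518]), 'opening': 0.0853866068492283}
```

View pics/top0.png

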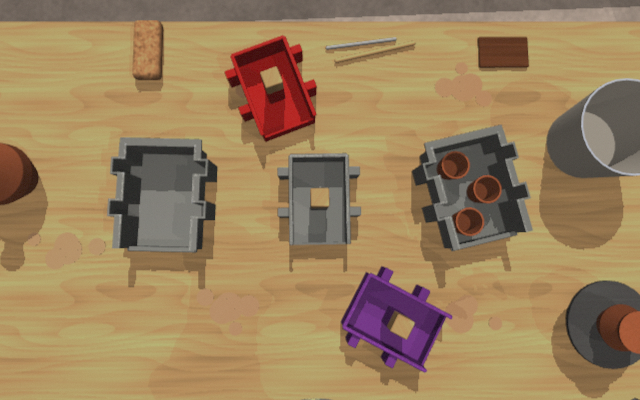

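View pics/side0.png

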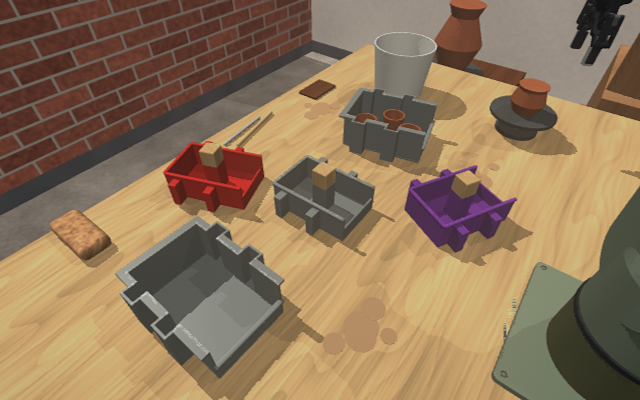

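The top view shows the grey carry tote at about (320,198), with its block at (320,198). The cups tote is at about (475,188), tilted, and the empty tote is at about (160,195). I'll measure them from the depth.

```bash
python3 - <<'E'
from h import *
z=np.load('top0.npz'); P=cloud('top',z['d']); hsv=cv2.cvtColor(z['im'],cv2.COLOR_RGB2HSV)
S=np.load('side0.npz'); Q=cloud('side',S['d'])
print('bench z',np.median(P[300:390,20:200,2]))
for nm,(u0,u1,v0,v1) in dict(carry=(270,365,145,255),ware=(410,540,120,260),empty=(100,225,130,260)).items():
    m=np.zeros((400,640),bool); m[v0:v1,u0:u1]=1
    X=P[m]; h=hsv[m]
    print(nm,np.histogram(X[:,2],bins=np.arange(0,.14,.01))[0])
    lo,hi=((.055,.072) if nm=='carry' else (.08,.1))
    r=X[(X[:,2]>lo)&(X[:,2]<hi)]
    c=cv2.minAreaRect((r[:,:2]*1000).astype(np.float32)); print('rim rect',c,np.median(r[:,2]))
    if nm=='carry':
        b=X[X[:,2]>.1]; print('block',cv2.minAreaRect((b[:,:2]*1000).astype(np.float32)),b.mean(0),np.median(b[:,2]))
    # height image rectified
    H=np.zeros((300,300),np.uint8); 
    cx,cy=c[0]
    for x,y,zz in X:
        i=int(150-(x*1000-cx)); j=int(150-(y*1000-cy))
        if 0<=i<300 and 0<=j<300: H[i,j]=max(H[i,j],int(np.clip(zz*2200,0,255)))
    H=cv2.dilate(H,np.ones((3,3)))
    cv2.imwrite(f'pics/H_{nm}.png',H)
cv2.imwrite('pics/Hall.png',np.hstack([cv2.imread(f'pics/H_{n}.png')[:,:260] for n in ['carry','ware','empty']]))
E
```

```text
bench z -0.00014591312406025958
carry [6170  115   98  202  132  452  930   17    0    7  324   33    0    0]
rim rect ((550.5824584960938, -8.180908203125), (182.9248046875, 166.90003967285156), 0.5235549807548523) 0.06335826800732314
block ((516.7771606445312, -6.675922393798828), (35.30656051635742, 100.99695587158203), 87.47129821777344) [ 0.53866466 -0.00570436  0.20374537] 0.10816678139153252
ware [8015  686  603  620  988  834  617  350 1198 1177    0    0    0    0]
rim rect ((570.5115966796875, -317.1881103515625), (216.0228271484375, 189.41171264648438), 13.384296417236328) 0.08997567739127144
empty [8154  342  347  380  661  329  356  369 1427  983    0    0    0    0]
rim rect ((560.243896484375, 304.57037353515625), (189.82530212402344, 216.156982421875), 88.53520202636719) 0.0896368223381992
```

View pics/Hall.png

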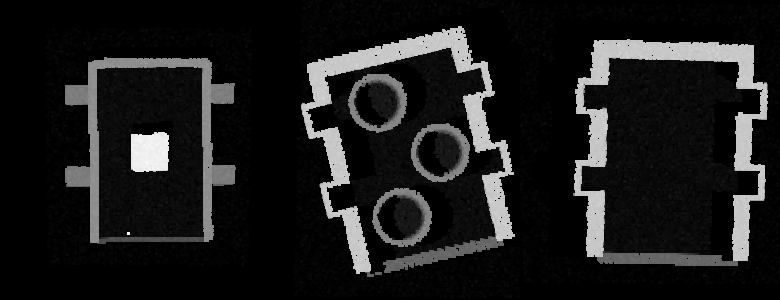

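```bash
cat >> h.py <<'E'
def ware_pose(P,box,lo=.08,hi=.1):
    u0,u1,v0,v1=box; X=P[v0:v1,u0:u1].reshape(-1,3); r=X[(X[:,2]>lo)&(X[:,2]<hi)][:,:2]
    # far end-wall outer edge + sides: yaw by minimising rect via percentiles
    best=None
    for a in np.radians(np.arange(-25,25,.25)):
        R=np.array([[np.cos(a),np.sin(a)],[-np.sin(a),np.cos(a)]]); q=r@R.T
        h=np.histogram(q[:,1],bins=np.arange(q[:,1].min(),q[:,1].max(),.002))[0]
        s=(h.astype(float)**2).sum()
        if best is None or s>best[0]: best=(s,a,q,R)
    s,a,q,R=best
    x1=np.percentile(q[:,0],99.5); x0=np.percentile(q[:,0],.5); y0,y1=np.percentile(q[:,1],[.5,99.5])
    return np.degrees(a),(x0,x1,y0,y1),R
E
python3 - <<'E'
from h import *
z=np.load('top0.npz'); P=cloud('top',z['d'])
for nm,box in dict(ware=(410,540,120,260),empty=(100,225,130,260)).items():
    a,(x0,x1,y0,y1),R=ware_pose(P,box)
    print(nm,a,'len',x1-x0,'wid',y1-y0,'ctr(from +x end)',R.T@[x1-.102,(y0+y1)/2],'mid',R.T@[(x0+x1)/2,(y0+y1)/2])
b=P[145:255,270:365].reshape(-1,3)
c=b[(b[:,2]>.1)&(b[:,2]<.115)]; print('block',cv2.minAreaRect((c[:,:2]*1000).astype(np.float32)),np.median(c,0))
r=b[(b[:,2]>.058)&(b[:,2]<.07)]; print('carry rim',np.percentile(r,[.5,99.5],axis=0),cv2.minAreaRect((r[:,:2]*1000).astype(np.float32)))
# side view of carry block
S=np.load('side0.npz'); Q=cloud('side',S['d'])[150:250,270:380].reshape(-1,3); c=Q[(Q[:,2]>.102)&(Q[:,2]<.115)]; print('side block',cv2.minAreaRect((c[:,:2]*1000).astype(np.float32)))
Q=cloud('side',S['d']); 
a,(x0,x1,y0,y1),R=ware_pose(Q,(335,445,80,165)); print('side ware',a,x1-x0,y1-y0,R.T@[x1-.102,(y0+y1)/2])
E
```

```text
ware 13.25 len 0.21424216803547347 wid 0.1880540130066597 ctr(from +x end) [ 0.57565461 -0.31567649] mid [ 0.57066985 -0.31685024]
empty -1.75 len 0.2146759445982347 wid 0.18760228165179105 ctr(from +x end) [0.5654831  0.30388849] mid [0.56014762 0.30405151]
block ((548.6178588867188, -8.165788650512695), (34.26344680786133, 36.555728912353516), 89.82621765136719) [ 0.54751995 -0.00812524  0.10797891]
carry rim [[ 0.46005004 -0.08768142  0.05808691]
 [ 0.64123383  0.06732901  0.06762321]] ((550.5250854492188, -9.100608825683594), (182.93760681152344, 164.3590850830078), 0.4479049742221832)
side block ((549.3181762695312, -7.460275650024414), (35.7058219909668, 36.996429443359375), 0.18011078238487244)
side ware 13.25 0.21449433596911366 0.19025959606255138 [ 0.57686403 -0.31503138]
```

```bash
python3 - <<'E'
from h import *
z=np.load('top0.npz'); P=cloud('top',z['d'])
a,(x0,x1,y0,y1),R=ware_pose(P,(410,540,120,260))
X=P[120:260,410:540].reshape(-1,3); q=X[:,:2]@R.T; ym=(y0+y1)/2
s=(abs(q[:,1]-ym)>.085)&(abs(q[:,1]-ym)<.096)&(X[:,2]>.08)
xs=q[s,0]-x1
h,e=np.histogram(xs,bins=np.arange(-.22,.01,.004)); print([(round(float(e[i])*1000),int(h[i])) for i in range(len(h))if h[i]])
s=(abs(q[:,1]-ym)<.05); 
for lo,hi in((.08,.1),(.035,.05)):
  t=s&(X[:,2]>lo)&(X[:,2]<hi);h,e=np.histogram(q[t,0]-x1,bins=np.arange(-.23,.01,.004));print(lo,[(round(float(e[i])*1000),int(h[i])) for i in range(len(h))if h[i]])
E
```

```text
[(-156, 14), (-152, 19), (-148, 18), (-144, 18), (-140, 16), (-136, 19), (-132, 15), (-128, 20), (-124, 19), (-76, 5), (-72, 22), (-68, 16), (-64, 15), (-60, 18), (-56, 15), (-52, 17), (-48, 15), (-44, 23), (-40, 7)]
0.08 [(-18, 70), (-14, 100), (-10, 101), (-6, 98), (-2, 57)]
0.035 [(-222, 76), (-218, 99), (-214, 85), (-198, 8), (-194, 12), (-190, 12), (-186, 11), (-182, 9), (-178, 10), (-174, 8), (-170, 10), (-166, 8), (-162, 12), (-158, 10), (-154, 13), (-150, 5), (-146, 1), (-142, 10), (-138, 12), (-134, 11), (-130, 9), (-126, 6), (-122, 3), (-118, 3), (-114, 4), (-110, 4), (-106, 8), (-102, 14), (-98, 15), (-94, 6), (-82, 2), (-78, 10), (-74, 9), (-70, 11), (-66, 8), (-62, 10), (-58, 9), (-54, 10), (-50, 9), (-46, 8), (-42, 12), (-38, 12), (-34, 18), (-18, 46)]
```

{"method": "jog_arm", "body": {
  "increments": [
    [[0,0,-10,-0.034,-0.05,0,0.0854],[0,0,-20,-0.068,-0.1,0,0.0854],[0,0,-30,-0.102,-0.15,0,0.0854],[0,0,-40,-0.137,-0.2,0,0.0854],[0,0,-50,-0.171,-0.25,0,0.0854]]
  ]
}}

```text
t: 0.72
tcp_pos: [0.3942, -0.2644, 0.3039]
tool_rot: [[0.964, -0.267, -0.0], [-0.267, -0.964, 0.0], [-0.0, -0.0, -1.0]]
wrist_force: [2.7, -1.3, 0.7]
opening: 0.0854
```

{"method": "jog_arm", "body": {
  "increments": [
    [[0,0,-10,0.016,-0.058,0,0.0854],[0,0,-20,0.032,-0.116,0,0.0854],[0,0,-30,0.048,-0.174,0,0.0854],[0,0,-40,0.064,-0.232,0,0.0854],[0,0,-50,0.08,-0.288,0,0.0854]]
  ]
}}

```text
t: 1.35
tcp_pos: [0.5498, -0.0092, 0.3038]
tool_rot: [[0.824, 0.566, -0.0], [0.566, -0.824, -0.0], [-0.0, -0.0, -1.0]]
wrist_force: [1.1, -1.3, 0.5]
opening: 0.0854
```

{"method": "jog_arm", "body": {
  "increments": [
    [[0,0,-10,0,0,0,0.0854],[0,0,-20,0,0,0,0.0854],[0,0,-30,0,0,0,0.0854],[0,0,-40,0,0,0,0.0854],[0,0,-50,0,0,0,0.0854]]
  ]
}}

```text
t: 1.98
tcp_pos: [0.549, -0.0111, 0.3037]
tool_rot: [[0.096, 0.995, -0.0], [0.995, -0.096, 0.0], [-0.0, -0.0, -1.0]]
wrist_force: [-0.5, 0.5, 0.0]
opening: 0.0852
```

{"method": "jog_arm", "body": {
  "increments": [
    [[0,0,-5.8,0,0,0,0.0854],[0,0,-5.8,0,0,0,0.0854],[0,0,-5.8,0,0,0,0.0854]]
  ]
}}

```text
t: 2.35
tcp_pos: [0.549, -0.011, 0.3038]
tool_rot: [[0.003, 1.0, -0.0], [1.0, -0.003, 0.0], [0.0, -0.0, -1.0]]
wrist_force: [-0.2, 0.1, -0.9]
opening: 0.0856
```

```bash
python3 - <<'E'
from h import *
o=env.observe(); print(o['q'],o['tcp_pos'],o['tool_rot'])
m,f=K('wrist'); T=np.eye(4); T[:3,:3]=o['tool_rot'];T[:3,3]=o['tcp_pos']
im,d=vision.grab_frame('wrist'); cv2.imwrite('pics/w1.png',im[...,::-1])
P=cloud('wrist',d,T@np.array(m['mount'])).reshape(-1,3)
c=P[(P[:,2]>.104)&(P[:,2]<.113)&(abs(P[:,0]-.549)<.05)&(abs(P[:,1])<.05)]
print(len(c),cv2.minAreaRect((c[:,:2]*1000).astype(np.float32)))
E
```

```text
[ 0.33496742  0.74768065 -0.74321369  1.56869058  0.55952061  1.04836047
  1.00672528] [ 0.54901163 -0.01099683  0.30382064] [[ 3.08648817e-03  9.99995219e-01 -1.86090197e-04]
 [ 9.99995234e-01 -3.08647367e-03  7.81467493e-05]
 [ 7.75720132e-05 -1.86330509e-04 -9.99999980e-01]]
1489 ((548.016845703125, -9.256362915039062), (35.910762786865234, 35.609375), 89.9231185913086)
```

View pics/w1.png

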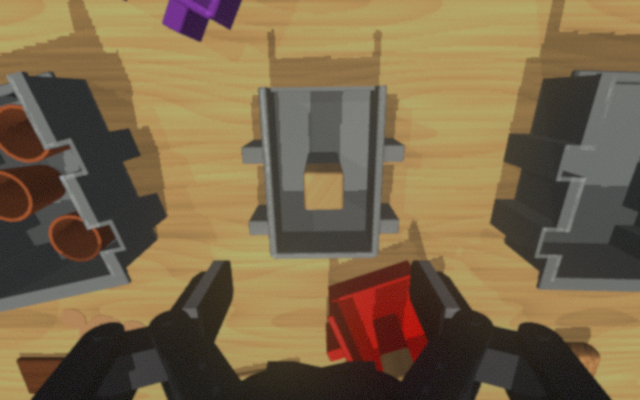

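The wrist view shows the grey carry tote's block at about (323,190), square to the tool, with its centre at (0.5485, -0.0085). Going down on it.

{"method": "jog_arm", "body": {
  "increments": [
    [[0,0,0,0.002,0,0.04,0.0854],[0,0,0,0.002,0,0.08,0.0854],[0,0,0,0.002,0,0.12,0.0854],[0,0,0,0.002,0,0.145,0.0854],[0,0,0,0.002,0,0.157,0.0854]]
  ]
}}

```text
t: 3.02
tcp_pos: [0.5488, -0.0089, 0.1459]
tool_rot: [[0.001, 1.0, -0.001], [1.0, -0.001, -0.0], [-0.0, -0.001, -1.0]]
wrist_force: [0.9, 0.4, 0.2]
opening: 0.0856
```

{"method": "jog_arm", "body": {
  "increments": [
    [[0,0,0,0,0,0,0.06],[0,0,0,0,0,0,0.045],[0,0,0,0,0,0,0.03],[0,0,0,0,0,0,0.02],[0,0,0,0,0,0,0.02]]
  ]
}}

```text
t: 3.65
tcp_pos: [0.5494, -0.009, 0.1479]
tool_rot: [[0.001, 1.0, 0.001], [1.0, -0.001, -0.0], [-0.0, 0.001, -1.0]]
wrist_force: [-0.5, -0.6, 9.0]
opening: 0.0347
```

{"method": "jog_arm", "body": {
  "increments": [
    [[0,0,0,0,0,0,0.02],[0,0,0,0,0,0,0.02],[0,0,0,0,0,0,0.02]]
  ]
}}

```text
t: 4.03
tcp_pos: [0.5494, -0.009, 0.1479]
tool_rot: [[0.001, 1.0, 0.001], [1.0, -0.001, -0.0], [-0.0, 0.001, -1.0]]
wrist_force: [-1.6, 0.3, 8.2]
opening: 0.0355
```

{"method": "jog_arm", "body": {
  "increments": [
    [[0,0,0,0,0,-0.01,0.02],[0,0,0,0,0,-0.03,0.02],[0,0,0,0,0,-0.06,0.02],[0,0,0,0,0,-0.09,0.02],[0,0,0,0,0,-0.12,0.02]]
  ]
}}

```text
t: 4.65
tcp_pos: [0.5488, -0.009, 0.2686]
tool_rot: [[0.0, 1.0, 0.0], [1.0, -0.0, 0.0], [0.0, 0.0, -1.0]]
wrist_force: [0.9, -0.0, -3.3]
opening: 0.0351
```

{"method": "jog_arm", "body": {
  "increments": [
    [[0,0,0,0,0,-0.02,0.02],[0,0,0,0,0,-0.04,0.02],[0,0,0,0,0,-0.055,0.02],[0,0,0,0,0,-0.06,0.02],[0,0,0,0,0,-0.06,0.02]]
  ]
}}

```text
t: 5.28
tcp_pos: [0.549, -0.009, 0.3268]
tool_rot: [[0.001, 1.0, -0.0], [1.0, -0.001, 0.0], [0.0, -0.0, -1.0]]
wrist_force: [0.1, -0.4, -4.1]
opening: 0.0351
```

```bash
python3 - <<'E'
from h import *
o=env.observe(); print(o['q'],o['tcp_pos'])
im,d=vision.grab_frame('side'); cv2.imwrite('pics/s2.png',im[...,::-1])
E
```

```text
[ 0.33799016  0.72251922 -0.75902408  1.53244103  0.5347804   1.10351193
  1.028838  ] [ 0.54895345 -0.00902708  0.32676782]
```

View pics/s2.png

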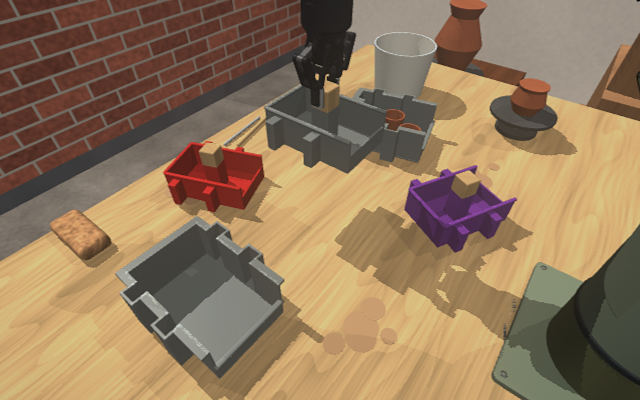

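The carry tote is held level and well clear; the cups tote still stands behind it at about (400,120) in the side view. I'll rotate in place first, then travel.

{"method": "jog_arm", "body": {
  "increments": [
    [[0,0,6,0,0,0,0.02],[0,0,15,0,0,0,0.02],[0,0,24,0,0,0,0.02],[0,0,33,0,0,0,0.02],[0,0,42,0,0,0,0.02]]
  ]
}}

```text
t: 5.95
tcp_pos: [0.5489, -0.009, 0.3262]
tool_rot: [[0.673, 0.739, -0.001], [0.739, -0.673, 0.0], [-0.001, -0.001, -1.0]]
wrist_force: [0.6, 0.7, -3.8]
opening: 0.0356
```

{"method": "jog_arm", "body": {
  "increments": [
    [[0,0,9,0,0,0,0.02],[0,0,18,0,0,0,0.02],[0,0,27,0,0,0,0.02],[0,0,36,0,0,0,0.02],[0,0,45,0,0,0,0.02]]
  ]
}}

```text
t: 6.58
tcp_pos: [0.5489, -0.009, 0.3262]
tool_rot: [[0.999, 0.047, -0.001], [0.047, -0.999, 0.0], [-0.001, -0.0, -1.0]]
wrist_force: [0.1, -0.6, -2.8]
opening: 0.0354
```

{"method": "jog_arm", "body": {
  "increments": [
    [[0,0,9,0,0,0,0.02],[0,0,18,0,0,0,0.02],[0,0,27,0,0,0,0.02],[0,0,36,0,0,0,0.02],[0,0,45,0,0,0,0.02]]
  ]
}}

```text
t: 7.2
tcp_pos: [0.5489, -0.0089, 0.3262]
tool_rot: [[0.739, -0.673, -0.001], [-0.673, -0.739, -0.0], [-0.001, 0.001, -1.0]]
wrist_force: [1.1, -0.5, -4.0]
opening: 0.0354
```

{"method": "jog_arm", "body": {
  "increments": [
    [[0,0,9,0,0,0,0.02],[0,0,18,0,0,0,0.02],[0,0,27,0,0,0,0.02],[0,0,34.5,0,0,0,0.02],[0,0,34.5,0,0,0,0.02]]
  ]
}}

```text
t: 7.82
tcp_pos: [0.5489, -0.0088, 0.3263]
tool_rot: [[0.234, -0.972, -0.001], [-0.972, -0.234, -0.0], [0.0, 0.001, -1.0]]
wrist_force: [-0.0, 0.5, -3.2]
opening: 0.0355
```

```bash
python3 - <<'E'
from h import *
o=env.observe(); print(o['t'],o['q'],o['tcp_pos'],o['tool_rot'],o['wrist_force'],o['opening'])
z=np.load('top0.npz'); P=cloud('top',z['d'])[60:200,540:640].reshape(-1,3); b=P[P[:,2]>.1]; print('bin',b.min(0),b.max(0))
im,d=vision.grab_frame('top'); cv2.imwrite('pics/t3.png',im[...,::-1]); P=cloud('top',d)
r=P.reshape(-1,3); r=r[(abs(r[:,0]-.549)<.15)&(abs(r[:,1]+.009)<.12)]
k=r[(r[:,2]>.235)&(r[:,2]<.25)]; print(cv2.minAreaRect((k[:,:2]*1000).astype(np.float32)))
a,(x0,x1,y0,y1),R=ware_pose(P,(410,540,120,260)); print('ware',a,R.T@[x1-.1135,(y0+y1)/2],y1-y0)
E
```

```text
7.825 [-0.09106955  0.64411315  0.09237449  1.54736104 -0.06759573  0.95430115
 -1.31269413] [ 0.54889783 -0.00876241  0.32634694] [[ 2.33864046e-01 -9.72268745e-01 -1.04678387e-03]
 [-9.72269307e-01 -2.33863859e-01 -2.99396544e-04]
 [ 4.62889863e-05  1.08777391e-03 -9.99999407e-01]] [-0.043893    0.45938196 -3.16314123] 0.035521640540729656
bin [ 0.46710671 -0.63990652  0.10004171] [0.76420487 0.01318815 0.93177648]
((0.0, 0.0), (0.0, 0.0), 0.0)
ware 13.5 [ 0.56444676 -0.31830441] 0.18769880102730607
```

View pics/t3.png

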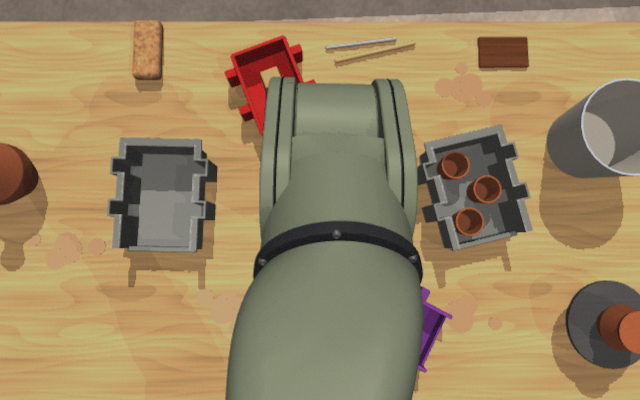

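{"method": "jog_arm", "body": {
  "increments": [
    [[0,0,0,0.02,0.004,0,0.02],[0,0,0,0.05,0.009,0,0.02],[0,0,0,0.085,0.016,0,0.02],[0,0,0,0.12,0.023,0,0.02],[0,0,0,0.155,0.029,0,0.02]]
  ]
}}

```text
t: 8.5
tcp_pos: [0.5568, -0.1678, 0.3266]
tool_rot: [[0.236, -0.972, -0.001], [-0.972, -0.236, 0.0], [-0.0, 0.0, -1.0]]
wrist_force: [0.0, -0.5, -3.1]
opening: 0.0357
```

{"method": "jog_arm", "body": {
  "increments": [
    [[0,0,0,0.035,0.007,0,0.02],[0,0,0,0.07,0.013,0,0.02],[0,0,0,0.105,0.02,0,0.02],[0,0,0,0.135,0.026,0,0.02],[0,0,0,0.15,0.0285,0,0.02]]
  ]
}}

```text
t: 9.12
tcp_pos: [0.5636, -0.3209, 0.3263]
tool_rot: [[0.234, -0.972, -0.001], [-0.972, -0.234, -0.0], [-0.0, 0.001, -1.0]]
wrist_force: [-0.3, 0.7, -3.9]
opening: 0.0355
```

{"method": "jog_arm", "body": {
  "increments": [
    [[0,0,0,0,0,0.015,0.02],[0,0,0,0,0,0.03,0.02],[0,0,0,0,0,0.04,0.02],[0,0,0,0,0,0.045,0.02],[0,0,0,0,0,0.045,0.02]]
  ]
}}

```text
t: 9.75
tcp_pos: [0.5642, -0.319, 0.2818]
tool_rot: [[0.233, -0.972, -0.0], [-0.972, -0.233, 0.0], [-0.0, 0.0, -1.0]]
wrist_force: [0.7, -0.5, -3.0]
opening: 0.0351
```

```bash
python3 - <<'E'
from h import *
o=env.observe(); print(o['t'],o['q'],o['tcp_pos'],o['tool_rot'],o['wrist_force'],o['opening'])
im,d=vision.grab_frame('side'); cv2.imwrite('pics/s4.png',cv2.resize(im[40:200,240:500,::-1],None,fx=3,fy=3))
o=env.observe()
im,d=vision.grab_frame('wrist'); cv2.imwrite('pics/w4.png',im[...,::-1])
np.savez('w4.npz',im=im,d=d,R=o['tool_rot'],p=o['tcp_pos'])
m,f=K('wrist'); T=np.eye(4); T[:3,:3]=o['tool_rot'];T[:3,3]=o['tcp_pos']
P=cloud('wrist',d,T@np.array(m['mount'])).reshape(-1,3); P=P[d.ravel()>0]
print(np.histogram(P[:,2],bins=np.arange(0,.3,.01)))
E
```

```text
9.75 [ 0.44361279  0.85355281  0.05182208  1.21403043 -0.04446949  1.0753097
 -0.83630925] [ 0.56415004 -0.3189886   0.28183   ] [[ 2.33456502e-01 -9.72367233e-01 -1.62988498e-04]
 [-9.72367226e-01 -2.33456528e-01  1.65382049e-04]
 [-1.98862814e-04  1.19875159e-04 -9.99999973e-01]] [ 0.73871091 -0.46373659 -2.98645417] 0.03511273679179807
(array([39792,  2125,  2009,  2007,  2258,  2924,  3019,  1397,  5309,
        2344,  1478,  1579,  1641, 23278,  4092,  2281,  4643,  3900,
        5869,  8825,   540,   817,  1285,  1826,  6947,  2039,  7426,
        5189,  9610]), array([0.  , 0.01, 0.02, 0.03, 0.04, 0.05, 0.06, 0.07, 0.08, 0.09, 0.1 ,
       0.11, 0.12, 0.13, 0.14, 0.15, 0.16, 0.17, 0.18, 0.19, 0.2 , 0.21,
       0.22, 0.23, 0.24, 0.25, 0.26, 0.27, 0.28, 0.29]))
```

View pics/s4.png

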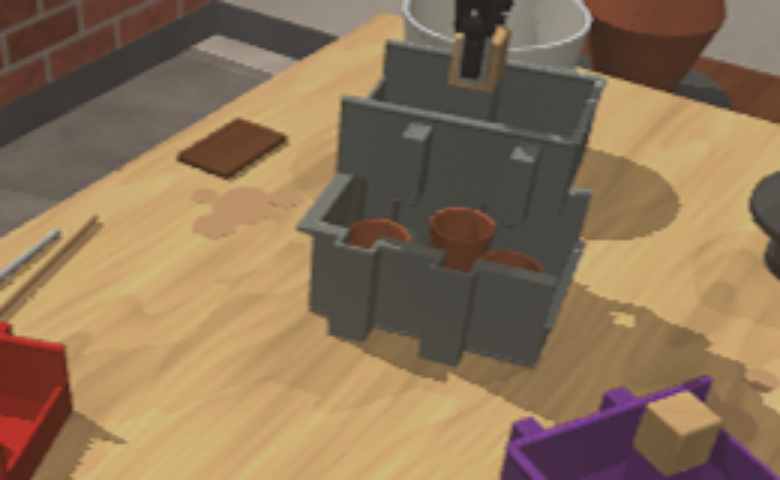

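View pics/w4.png

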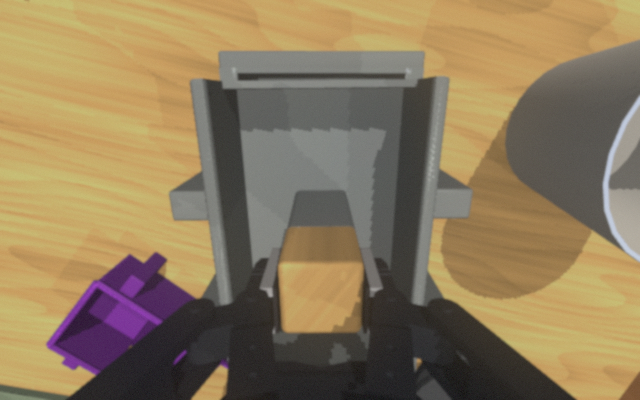

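```bash
python3 - <<'E'
from h import *
z=np.load('w4.npz'); d=z['d']; m,f=K('wrist'); M=np.array(m['mount'])
T=np.eye(4); T[:3,:3]=z['R'];T[:3,3]=z['p']
P=cloud('wrist',d,T@M)
C=cloud('wrist',d,M) # tool coords
k=np.zeros(d.shape,bool);k[45:90,210:435]=1; k&=(P[...,2]>.08)&(P[...,2]<.1)
r=C[k][:,:2]; print(k.sum(),cv2.minAreaRect((r*1000).astype(np.float32)),np.percentile(r,[.5,99.5],axis=0))
k=np.zeros(d.shape,bool);k[60:110,210:435]=1; k&=(P[...,2]>.15)&(P[...,2]<.185)
r=C[k]; print('low edge',np.percentile(r,[1,50,99],axis=0),np.percentile(P[k][:,2],[1,50,99]))
E
```

```text
4951 ((0.2420654296875, -103.26914978027344), (21.055583953857422, 160.0555419921875), 89.66354370117188) [[-0.07885544 -0.11339291]
 [ 0.07908588 -0.09308904]]
low edge [[-0.05511457 -0.08980275  0.09784021]
 [-0.00034135 -0.08637674  0.11441084]
 [ 0.05358506 -0.07421649  0.13066499]] [0.15153648 0.16778765 0.18435729]
```

Measured against the tool, the cups tote's +x edge is 113 mm out, as expected. It is 0.1 mm off sideways and about 0.3° off in yaw, so I'm lowering.

{"method": "jog_arm", "body": {
  "increments": [
    [[0,0,0,0,0,0.01,0.02],[0,0,0,0,0,0.02,0.02],[0,0,0,0,0,0.03,0.02],[0,0,0,0,0,0.037,0.02],[0,0,0,0,0,0.04,0.02]]
  ]
}}

```text
t: 10.48
tcp_pos: [0.5641, -0.319, 0.2413]
tool_rot: [[0.233, -0.973, -0.001], [-0.973, -0.233, 0.0], [-0.0, 0.0, -1.0]]
wrist_force: [0.5, 0.1, -2.9]
opening: 0.0351
```

{"method": "jog_arm", "body": {
  "increments": [
    [[0,0,0,0,0,0.001,0.02],[0,0,0,0,0,0.002,0.02],[0,0,0,0,0,0.003,0.02],[0,0,0,0,0,0.003,0.02]]
  ]
}}

```text
t: 10.98
tcp_pos: [0.5642, -0.319, 0.2389]
tool_rot: [[0.233, -0.972, 0.0], [-0.972, -0.233, 0.0], [-0.0, -0.0, -1.0]]
wrist_force: [0.6, 0.4, -3.6]
opening: 0.0351
```

{"method": "jog_arm", "body": {
  "increments": [
    [[0,0,0,0,0,0.001,0.02],[0,0,0,0,0,0.0015,0.02],[0,0,0,0,0,0.0015,0.02]]
  ]
}}

```text
t: 11.35
tcp_pos: [0.5642, -0.319, 0.2379]
tool_rot: [[0.233, -0.973, 0.001], [-0.973, -0.233, -0.0], [0.0, -0.0, -1.0]]
wrist_force: [-1.8, 1.6, 6.4]
opening: 0.035
```

Contact is 6 N, at a TCP height of 0.238, which matches the expected rim seat. Releasing.

{"method": "jog_arm", "body": {
  "increments": [
    [[0,0,0,0,0,0,0.045],[0,0,0,0,0,0,0.06],[0,0,0,0,0,0,0.08],[0,0,0,0,0,0,0.08],[0,0,0,0,0,0,0.08]]
  ]
}}

```text
t: 11.98
tcp_pos: [0.5641, -0.319, 0.2374]
tool_rot: [[0.233, -0.973, -0.0], [-0.973, -0.233, 0.0], [-0.0, -0.0, -1.0]]
wrist_force: [0.0, 0.1, -0.1]
opening: 0.0799
```

{"method": "jog_arm", "body": {
  "increments": [
    [[0,0,0,0,0,-0.01,0.08],[0,0,0,0,0,-0.03,0.08],[0,0,0,0,0,-0.06,0.08],[0,0,0,0,0,-0.09,0.08],[0,0,0,0,0,-0.12,0.08]]
  ]
}}

```text
t: 12.6
tcp_pos: [0.564, -0.3189, 0.3592]
tool_rot: [[0.233, -0.973, 0.001], [-0.973, -0.233, -0.0], [0.0, -0.0, -1.0]]
wrist_force: [-0.3, 0.0, 0.0]
opening: 0.0799
```

```bash
python3 - <<'E'
from h import *
im,d=vision.grab_frame('side'); cv2.imwrite('pics/s5.png',im[...,::-1])
o=env.observe(); print(o['t'],o['tcp_pos'],o['wrist_force'])
im,d=vision.grab_frame('wrist'); cv2.imwrite('pics/w5.png',im[...,::-1])
m,f=K('wrist'); M=np.array(m['mount']); T=np.eye(4); T[:3,:3]=o['tool_rot'];T[:3,3]=o['tcp_pos']
P=cloud('wrist',d,T@M); c=np.array([.5645,-.3183]); n=(np.linalg.norm(P[...,:2]-c,axis=-1)<.13)&(d>0)
for nm,lo,hi in(('block',.19,.204),('carry rim+ribs',.146,.162),('ware rim',.08,.096)):
    k=n&(P[...,2]>lo)&(P[...,2]<hi); q=P[k]; A=np.c_[q[:,:2]-c,np.ones(len(q))]; s=np.linalg.lstsq(A,q[:,2],rcond=None)[0]
    print(nm,k.sum(),cv2.minAreaRect((q[:,:2]*1000).astype(np.float32)),'z med',np.median(q[:,2]),'tilt',s[:2])
E
```

```text
12.65 [ 0.56453459 -0.31930781  0.36305769] [-0.31642544  0.50175975  4.99752551]
block 1895 ((564.036865234375, -318.77581787109375), (36.372596740722656, 35.713592529296875), 14.63381290435791) z med 0.19730703738640315 tilt [-0.03238991 -0.01277109]
carry rim+ribs 4611 ((562.2177124023438, -319.3135681152344), (182.9351348876953, 165.45947265625), 14.261902809143066) z med 0.1531463574160407 tilt [0.00321777 0.0015096 ]
ware rim 16361 ((569.73779296875, -317.55426025390625), (215.01010131835938, 188.31381225585938), 13.376851081848145) z med 0.09317313111676456 tilt [-0.01448552 -0.00355827]
```

View pics/s5.png

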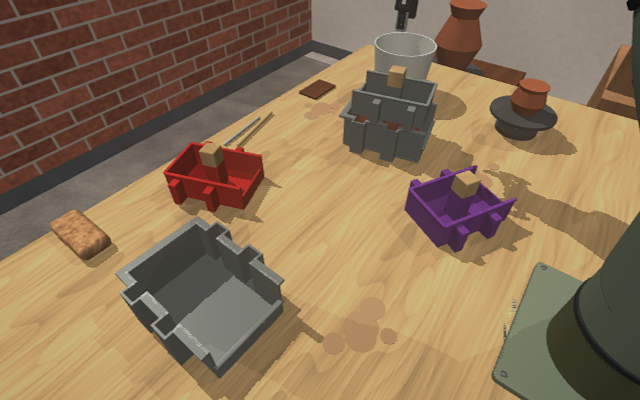

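View pics/w5.png

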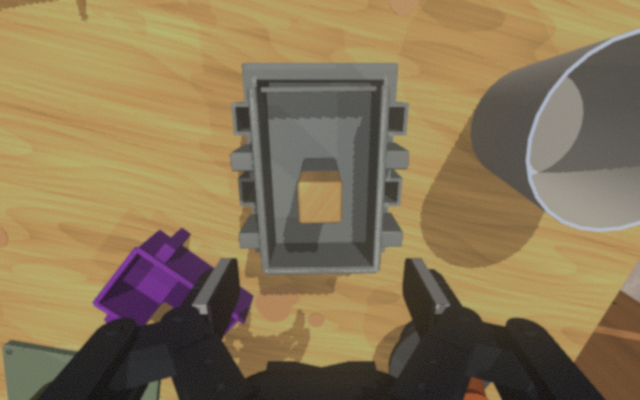

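The wrist view shows the carry tote on the rim, with its ribs (at about rows 158 and 232) between the columns and its low end at the top. Block (320,200) is centred and the gripper is clear. I'll let the arm settle, then hand in.

{"method": "jog_arm", "body": {
  "increments": [
    [[0,0,0,0,0,0,0.08],[0,0,0,0,0,0,0.08],[0,0,0,0,0,0,0.08],[0,0,0,0,0,0,0.08]]
  ]
}}

```text
t: 13.2
tcp_pos: [0.5641, -0.319, 0.3571]
tool_rot: [[0.233, -0.972, -0.0], [-0.972, -0.233, 0.0], [-0.0, 0.0, -1.0]]
wrist_force: [0.1, -0.1, 1.2]
opening: 0.08
```

```bash
python3 - <<'E'
from h import *
o=env.observe()
im,d=vision.grab_frame('wrist')
m,f=K('wrist'); M=np.array(m['mount']); T=np.eye(4); T[:3,:3]=o['tool_rot'];T[:3,3]=o['tcp_pos']
P=cloud('wrist',d,T@M); c=np.array([.5645,-.3183]); n=(np.linalg.norm(P[...,:2]-c,axis=-1)<.13)&(d>0)
for nm,lo,hi in(('block',.192,.208),('carry rim',.146,.162),('ware rim',.084,.096)):
    q=P[n&(P[...,2]>lo)&(P[...,2]<hi)]; A=np.c_[q[:,:2]-c,np.ones(len(q))]; s=np.linalg.lstsq(A,q[:,2],rcond=None)[0]
    print(nm,cv2.minAreaRect((q[:,:2]*1000).astype(np.float32)),np.median(q[:,2]),'slope',s[:2])
S=np.load('side0.npz')
print(o['wrist_force']); print(env.close_job())
E
```

```text
block ((564.3272705078125, -318.8821105957031), (35.70561599731445, 35.870052337646484), 13.857804298400879) 0.19729066503996523 slope [-0.02643772 -0.0068075 ]
carry rim ((562.2710571289062, -319.7535400390625), (182.79855346679688, 165.58717346191406), 13.925033569335938) 0.15311358186348203 slope [ 0.00396519 -0.00014671]
ware rim ((569.3004150390625, -317.737548828125), (215.4777069091797, 188.32742309570312), 13.411492347717285) 0.09317685973269768 slope [-0.01515931 -0.00347343]
[ 0.10348144 -0.14918048  1.19322095]
the job is handed in; nothing more can be done
None
```

I picked up the grey carry tote by its grip block, gave it half a turn, lowered it onto the rim of the tote with the cups, let go and moved clear. The job was handed in at about 13 s; it reported no verdict.

Last checks, from the wrist camera after release:
- **Centring:** the block is at (0.564, -0.319), against (0.5645, -0.318) for the cups tote, so it is within about 1 mm.
- **Yaw:** the cut-down ends are opposite, and the rims agree to about 0.5°.
- **Height:** the carry tote's rim is at 0.153 m and its block top at 0.197 m, so the underside is about 89 mm up, against 90 mm expected.
- **Level:** the carry rim slopes by about 0.004 rad.
- **Clear of the parts:** the gripper is open about 12 cm above its release height, and the wrist force is about 1 N.
- **Other totes:** the cups tote is where it was at the start. The empty tote looks undisturbed in the side view, but I did not measure it again at the end.

Readings that disagreed:
- **Block and cups-tote rim fits:** the block top fitted a slope of 0.026 rad and the cups tote's rim 0.015 rad, with that rim reading about 3 mm high. I put this down to depth noise or wall points in those fits. Both slopes are still under the 0.07 rad limit.
- **Cups tote length:** its rim measured about 10 mm longer than the stated 204 mm, so I located its centre from its side columns instead.

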